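# Stand the calibration tile, then index the lens meter knob to the third click

### The arm

A 6-joint arm with a two-finger parallel gripper is mounted at the origin on the work surface. World frame = base frame: x ahead of the robot, y to its left, z up, the work surface at z = 0. Lengths are in m, angles in rad, forces in N, time in s.
With the tool pointing down it reaches from about 0.375 to 0.975 m from the base axis. Payload 3.8 kg.
Tool frame: the origin (TCP) lies midway between the tips of the shut fingers; the grasp point (between the pads) lies 19 mm behind it; z points along the fingers, y is the line along which they close (so a half turn about z gives the same grasp; the last joint's range is limited). The gripper opens to 85 mm and grips with 20 to 120 N. Pads are 22 mm wide; open, the fingers measure 114 mm over their backs; the gripper's body (76 mm by 85 mm) begins 54 mm behind the grasp point. The pads swing forward as they close: fully open they stand 13 mm farther back than shut.
Start: joints at [1.192, 0.264, 1.604, -0, 1.274, -0.037], TCP at [0.226, 0.636, 0.204] pointing down, gripper open.
Joint ranges: [-2.63, 2.63], [-0.94, 2.18], [0.31, 2.57], [-1.31, 4.45], [0, 2.66], [-2.55, 2.55]. Speed limits (rad/s): [2.57, 2.57, 3.14, 3.14, 3.14, 3.14].

### API

Orientations are given as a rotation vector (axis times angle).
In Python, from workcell import status, read_camera, workorder, masks_of gives the robot as it stands.
- The arm moves only by the tool drive_tool, never from a script. Its argument "rows" is a list of rows, each a list of 7 numbers: the turn, a rotation vector about the tool's x, y, z in degrees, then the shift along the tool's x, y, z in m, then the opening, from 0 (shut) to 1 (fully open). In form: [[ax, ay, az, tx, ty, tz, claw], ...]. A call has 1 to 8 rows; each row shifts and turns the commanded pose from where the row before left it, along the tool's axes as they then stand; what a row does not reach is not made up. A row lasts 1/12 s, in which the tool goes at most 41.7 mm and 7.16 degrees, less where a joint would pass 70% of its speed; a pose out of reach is approached as far as the arm can. A call is refused whole if a number of a shift passes 0.0417 or a number of a turn 7.16, either way. A call with a gripper value outside its range is refused whole. The fingers move at their own pace and stop on an object; "force" is the grip in N (left out, the last holds). Time passes only in rows, so rows that do not move let the fingers close. It gives the time, the measured TCP pose, the force, the opening and the grip force at its end, in the units of the state.
- status.read_state(): the state, without advancing time (a new reading comes with each control period).
- read_camera(name): name is "scene" or "top"; returns a dict with "color" (384x512x3 uint8, red, green, blue), "intrinsics" (3x3 intrinsics, pixels), "D" ([k1, k2, p1, p2, k3] as OpenCV has them; the pictures are not rectified), "world_from_camera" (4x4, takes a point from camera to world coordinates). Camera axes: x right, y up, looking along -z (the intrinsics and any distortion apply to the point x, -y, -z); pixel columns grow to the right and rows downward; lengths in m; the calibration is good to about 2 mm. A picture is of the moment at which its call begins. There is no depth.
- workorder.finish_job(): hands the job in; it is judged then, once.
Trained networks look in a picture, given as the dict that the camera call returned (one of the last four; its "shot" number tells which), for a name from the list of things; names that differ only in an ending like _2 or _b are one class to them, and where a whole thing is asked for, a point or a joint stands for the part that bears it (a point fixed in the world has none). Each returns a list of dicts, best first, with "score" (0 to 1); they miss things now and then, are a little off and sometimes report something else, mostly with a low value. They report only what shows in the picture. A call takes as long as a camera call. They do not tell look-alikes from the thing itself.
- masks_of(picture, name): "mask" (384x512 bool, what is visible of it) and "bbox" ([left, top, right, bottom] in pixels, round what is visible of it).
The state is a dict: "time": time; "q": joint angles; "joint_vel": joint speeds; "joint_torque": joint torques, N m; "tool_pos": TCP position; "tcp_rot": TCP orientation; "wrist_force": force on the tool from outside, world axes, zero at the start; "torque": the same for the moment, N m; "width": opening from 0.0 (shut) to 1.0 (fully open); "grip_force": force on a finger pad.
Only numpy, scipy, OpenCV 4.12 (cv2) and the standard library are available. Lean on these libraries where they do the work, as an engineer would, in place of code of your own. Each camera call takes 0.05 s, during which the arm holds its last target. There are 200 camera calls.

### The job

Take the grey calibration tile off its sloping rest and stand it upright on its short edge in the middle of the lens meter's steel stage, squarely facing the round window, and let go of it. Then grip the meter's pointer knob and turn it clockwise, feeling for the clicks, to the third click without running past it, and finish while still holding the knob there. Leave the other things on the bench where they are.

Things in the scene. Friction and masses are not known exactly. Their poses are not given: they have to be found in the camera images.
- tile: Loose flat plain grey ceramic tile, 80 x 50 x 14 mm, 0.09 to 0.18 kg, both faces alike; at the start it lies on its rest at 30 deg to level, low end towards tile +x, centre 38 mm above the bench. Origin: centre of its underside as it lies. x along the 80 mm side, y along the 50 mm side, z through the 14 mm. Standing, its x is vertical (either end down): 80 mm tall on a 50 x 14 mm edge.
- tile_rest: Fixed narrow aluminium rest under the tile: a slope 32 mm wide (so the tile overhangs it 9 mm at each long side), rising at 30 deg along the rest's +y, with a 6 mm lip at its low end, on a foot 50 (x) x 90 (y) x 4 mm. Origin: centre of the foot's underside, on the bench; z up; its yaw varies. The tile's x points down the slope, the tile's y along the rest's x.
- tile_center (a point): The centre of the tile's volume, 7 mm above its origin along the tile's z.
- meter: Bench lens meter, fixed, yaw varies: grey base slab 150 (x) x 300 (y) x 20 mm. Origin: centre of the slab's underside, on the bench; x from its front (robot side) to its back, y to its left, z up. From right to left along y: the stage; a white measuring head, 90 (x) x 40 (y) mm, local y -25 to +15 mm, top 105 mm above the bench; the knob on its housing.
- stage (a point): Centre of the top face of the stage, a bright steel plate 80 (x) x 60 (y) mm, 24 mm above the bench, at local (-10, -90) mm of the meter; axes as the meter's. A tile standing on it has its centre 40 mm above this point, its 50 mm edge along the stage's x, its flat face to the window.
- window (a point): Centre of the round black-rimmed window, 40 mm across, on the right face of the measuring head, 64 mm above the bench, at local (-10, -31) mm of the meter, looking along the meter's -y over the stage.
- housing_top (a point): Centre of the top of the white square knob housing, 92 x 92 mm, 50 mm above the bench, at local (-10, +100) mm of the meter; the vertical knob axis passes through it. Four small dark dots on it, 38 mm from the axis, mark the four stops: the knob's nose points at the dot of its stop.
- index_knob (a joint): Knob angle, rad, growing clockwise seen from above, 0 to 1.78. At 0 the nose looks along the meter's -x. Starts between 0.02 and 0.30 in a free sector (friction about 0.03 N m). Then spring detents with stops at 0.65 (first click), 1.00, 1.35 (third), 1.70; humps at 0.475, 0.825, 1.175, 1.525. About 0.2 N m to leave a stop; past a hump it is pulled into the next stop.
- knob_grip (a point): On the knob's axis at the height to grip, 84 mm above the bench; turns with the knob. Black disc 52 mm across, upper face 60 mm above the bench, with an upright bar grip 46 mm long (local x; nose and white line at the -x end), 14 mm thick (local y), top 100 mm above the bench. Its yaw is the meter's yaw minus the joint angle.
- pliers: Bystander: small pliers lying on the bench, 130 mm long, origin at the pivot, x along the jaws.
- screwdriver: Bystander: small screwdriver, 140 mm long, lying along its x.
- tumbler: Bystander: glass tumbler, 66 mm across, 110 mm tall, origin at the centre of its foot.
- spray: Bystander: small cleaning-fluid bottle, 40 mm across, 120 mm tall, origin at the centre of its foot.
- glasses_case: Bystander: blue spectacle case, 160 x 62 x 42 mm, origin at the centre of its underside.
- job_tray: Bystander: grey open tray 110 x 150 x 26 mm with a pair of spectacles in it, origin at the centre of its underside.
- tweezers: Bystander: steel tweezers, 120 mm long, 8 mm high, lying along their x.
Not all that is in view belongs to the job. What is shaped like the tile but orange or pink is not meant.

How it is judged:
By the outcome, as a careful person would: the job done as asked, in the order asked, and still so for the second after the job is handed in, while the arm keeps its last pose, push and grip.
It also fails if it takes over 53 s, if anything falls off the work surface, if the arm or the gripper's body presses on something with over 40 N, if the wrist force passes 120 N, or if a joint passes its speed limit or range.

## Working session

There is one attempt and no reset: what is moved stays moved. The work goes in short steps, Python scripts to look and compute and a tool call to move; the robot and the scene stay as the last step left them, time stands still between calls to the robot, and variables do not carry over. Pictures are saved under pics/ and viewed, at most 10 in all, crops included, and the job is handed in when it is done.

Besides the shell and the picture viewer there is one more tool, called after "Call:" in YAML: its name, and indented under it one key for each argument. drive_tool: Moves the arm, as the interface text tells. Its arguments: {"type":"object","properties":{"rows":{"type":"array"},"force":{"type":"number"}},"required":["rows"]}

```bash
ls; mkdir -p pics; cat > h.py <<'E'
import numpy as np, cv2
from scipy.spatial.transform import Rotation as R
from workcell import status, read_camera, workorder, masks_of
def proj(c,P):
    P=np.atleast_2d(P).astype(float); T=np.linalg.inv(c["world_from_camera"])
    q=P@T[:3,:3].T+T[:3,3]; q=q*[1,-1,-1]
    return cv2.projectPoints(q,np.zeros(3),np.zeros(3),np.array(c["intrinsics"],float),np.array(c["D"],float))[0][:,0]
def ray(c,uv):
    uv=np.atleast_2d(uv).astype(float)
    n=cv2.undistortPoints(uv[:,None],np.array(c["intrinsics"],float),np.array(c["D"],float))[:,0]
    T=np.array(c["world_from_camera"]); d=np.c_[n[:,0],-n[:,1],-np.ones(len(n))]@T[:3,:3].T
    return T[:3,3],d
def atz(c,uv,z):
    o,d=ray(c,uv); return o+d*((z-o[2])/d[:,2])[:,None]
E
python3 - <<'E'
from h import *
import pickle
print(status.read_state())
cs={}
for n in ("scene","top"):
    c=read_camera(n); cs[n]=c; cv2.imwrite(f"pics/{n}0.png",c["color"][:,:,::-1])
    print(n,np.round(c["world_from_camera"],3).tolist(),np.round(c["intrinsics"],1).tolist(),c["D"])
    for k in ("tile","tile_rest","meter","index_knob","tumbler","spray"):
        ms=masks_of(c,k)
        c[k]=ms
        print(k,[(round(m["score"],2),m["bbox"],int(m["mask"].sum())) for m in ms][:4])
pickle.dump(cs,open("c0.pkl","wb"))
E
```

```text
pics
{'time': 0.0, 'q': array([ 1.19211308e+00,  2.64793240e-01,  1.60538561e+00, -1.03573962e-05,
        1.27369230e+00, -3.68788192e-02]), 'joint_vel': array([ 0.0004634 , -0.00038893,  0.00030741, -0.00046561,  0.00059622,
        0.00304701]), 'joint_torque': array([ 1.53554643e-03, -5.15129900e+01, -3.67314363e+01,  1.62409009e-05,
        1.29533277e-02, -1.41909678e-05]), 'tool_pos': array([0.22594888, 0.63521476, 0.20312882]), 'tcp_rot': array([-0.534212  , -3.09537033,  0.00350476]), 'wrist_force': array([ 0.16999414, -0.40717271,  0.21534604]), 'torque': array([-0.01622235,  0.01148765,  0.04931481]), 'grip_force': 0.0, 'width': 1.0012649651037557}
scene [[-0.817, -0.362, 0.449, 1.211], [0.577, -0.516, 0.633, 0.957], [0.003, 0.777, 0.63, 1.113], [0.0, 0.0, 0.0, 1.0]] [[461.7, 0.0, 250.5], [0.0, 461.7, 189.8], [0.0, 0.0, 1.0]] [-0.16154373  0.          0.          0.          0.        ]
tile [(0.61, [255.1, 144.8, 277.2, 159.2], 172), (0.56, [218.0, 168.6, 234.0, 174.3], 90), (0.47, [190.6, 178.2, 203.1, 200.4], 186)]
tile_rest [(0.64, [220.3, 173.1, 234.0, 185.3], 176)]
m
[... 186 characters left out ...]
95.5], 429), (0.27, [218.7, 174.1, 234.4, 189.0], 176)]
spray [(0.91, [185.5, 236.6, 204.0, 271.3], 389)]
top [[-0.025, 0.987, -0.158, 0.273], [-0.999, -0.028, -0.018, -0.064], [-0.022, 0.158, 0.987, 1.402], [0.0, 0.0, 0.0, 1.0]] [[382.6, 0.0, 252.1], [0.0, 382.6, 182.8], [0.0, 0.0, 1.0]] [-0.0224098  0.         0.         0.         0.       ]
tile [(0.8, [307.8, 180.5, 324.3, 198.5], 256), (0.72, [300.1, 148.1, 327.7, 166.9], 299), (0.52, [326.0, 242.7, 345.3, 271.6], 330)]
tile_rest []
meter [(0.84, [164.6, 142.4, 247.3, 189.4], 3190)]
index_knob [(0.61, [170.4, 152.4, 180.0, 168.4], 135)]
tumbler [(0.94, [330.8, 110.6, 351.3, 134.9], 383)]
spray [(0.55, [223.5, 97.6, 231.9, 114.8], 148)]
```

```bash
python3 - <<'E'
import pickle,cv2
cs=pickle.load(open("c0.pkl","rb"))
s=cs["scene"]["color"][130:310,140:340,::-1]; t=cs["top"]["color"][80:290,140:370,::-1]
cv2.imwrite("pics/s1.png",cv2.resize(s,None,fx=3.3,fy=3.3,interpolation=cv2.INTER_CUBIC))
cv2.imwrite("pics/t1.png",cv2.resize(t,None,fx=2.85,fy=2.85,interpolation=cv2.INTER_CUBIC))
E
```

```text
(no output)
```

View pics/s1.png

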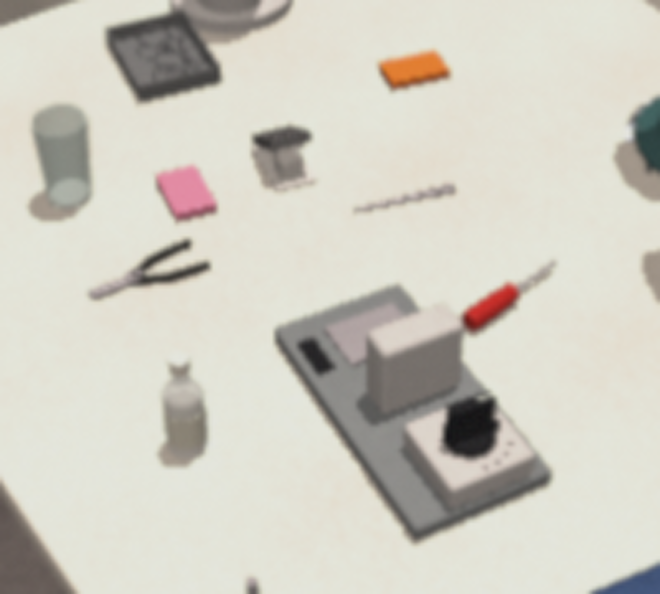

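View pics/t1.png

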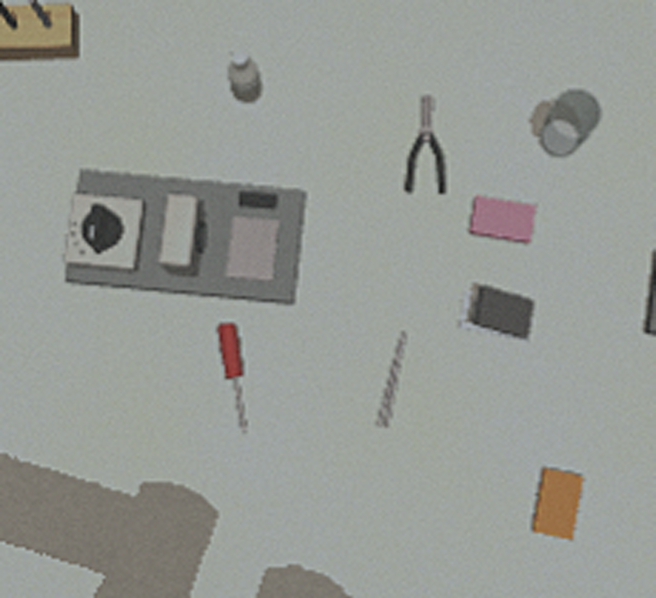

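The top view shows the grey tile at about px (316,189), with its high end towards the left (+y). The stage is at about px (228,167) and the knob at about px (175,160). The pink and orange pieces are decoys. Next I fit the meter, the knob and the tile with rendered models in both views.

```bash
cat > fit.py <<'E'
from h import *
from scipy.optimize import minimize
S=6
def box(cx,cy,z0,z1,lx,ly): return np.array([cx,cy,(z0+z1)/2]),np.array([lx,ly,z1-z0])/2
def faces(Rm,t,c,h,cam):
    out=[]
    for ax in range(3):
        for s in (-1,1):
            n=np.zeros(3); n[ax]=s
            a,b=[i for i in range(3) if i!=ax]; pts=[]
            for u,v in((-1,-1),(1,-1),(1,1),(-1,1)):
                p=c+n*h; p=p.copy(); p[a]+=u*h[a]; p[b]+=v*h[b]; pts.append(p)
            P=np.array(pts)@Rm.T+t
            if (Rm@n)@(cam-P.mean(0))>0: out.append(P)
    return out
def resid(c,facelist,roi,ign=None,full=False):
    x0,y0,x1,y1=roi; L=np.zeros(((y1-y0)*S,(x1-x0)*S),np.uint8)
    for i,P in enumerate(facelist):
        uv=(proj(c,P)-[x0,y0]+.5)*S-.5
        cv2.fillPoly(L,[np.round(uv*16).astype(np.int32)],i+1,shift=4)
    n=len(facelist)+1
    A=np.stack([cv2.resize((L==i).astype(np.float32),None,fx=1/S,fy=1/S,interpolation=cv2.INTER_AREA) for i in range(n)],-1)
    A=cv2.GaussianBlur(A,(0,0),.6); A=A.reshape(y1-y0,x1-x0,-1)
    I=c["color"][y0:y1,x0:x1].astype(float)
    w=np.ones(I.shape[:2],bool) if ign is None else ~ign[y0:y1,x0:x1]
    A=A[w]; I=I[w]; k=A.sum(0)>.5; A=A[:,k]
    X=np.linalg.lstsq(A,I,rcond=None)[0]; r=np.clip(np.abs(I-A@X),0,40)
    return (r**2).mean()
def meterfaces(p,c,knob=None):
    Rm=R.from_euler("z",p[2]).as_matrix(); t=np.array([p[0],p[1],p[3] if len(p)>3 else 0]); cam=np.array(c["world_from_camera"])[:3,3]
    f=faces(Rm,t,*box(0,0,0,.02,.15,.3),cam)+faces(Rm,t,*box(-.01,-.09,.02,.024,.08,.06),cam)[-1:]
    hs=[box(-.01,-.005,.02,.105,.09,.04),box(-.01,.1,.02,.05,.092,.092)]
    hs.sort(key=lambda b:-np.linalg.norm(Rm@b[0]+t-cam))
    for b in hs: f+=faces(Rm,t,*b,cam)
    if knob is not None:
        a=np.linspace(0,2*np.pi,40)
        k=np.array([-.01,.1,0])
        for z in (.05,.055,.06):
            f.append((np.c_[.026*np.cos(a),.026*np.sin(a),0*a+z]+k)@Rm.T+t)
        Rk=R.from_euler("z",p[2]-knob).as_matrix()
        f+=faces(Rk,Rm@k+t,*box(0,0,.06,.1,.046,.014),cam)
    return f
def tilefaces(p,c):
    # p: centre x,y,z, yaw of downhill direction
    cam=np.array(c["world_from_camera"])[:3,3]
    Rm=(R.from_euler("z",p[3])*R.from_euler("y",np.pi/6)).as_matrix()
    return faces(Rm,np.array(p[:3]),np.zeros(3),np.array([.04,.025,.007]),cam)
def roi(c,P,m=8):
    uv=proj(c,np.vstack(P)); a=np.floor(uv.min(0)).astype(int)-m; b=np.ceil(uv.max(0)).astype(int)+m
    return (*np.maximum(a,0),*b)
def nm(f,x0,st):
    x0=np.array(x0,float); sim=np.vstack([x0]+[x0+np.eye(len(x0))[i]*st[i] for i in range(len(x0))])
    return minimize(f,x0,method="Nelder-Mead",options=dict(initial_simplex=sim,maxiter=250,xatol=1e-4,fatol=1e-3))
E
cat > run1.py <<'E'
from fit import *
import pickle
cs=pickle.load(open("c0.pkl","rb")); top,sc=cs["top"],cs["scene"]
g=np.r_[atz(top,[206,165],.01)[0][:2],-.09]
print("guess",g)
Cs={"both":[top,sc],"top":[top],"scene":[sc]}
for n,L in Cs.items():
    r0=[roi(c,meterfaces(g,c,0.15)) for c in L]
    f=lambda p:sum(resid(c,meterfaces(p[:3],c,p[3]),r) for c,r in zip(L,r0))
    b=min((nm(f,[*g,k],[.01,.01,.05,.15]) for k in (.05,.2)),key=lambda r:r.fun)
    b=nm(f,b.x,[.004,.004,.02,.08]); print(n,np.round(b.x,4),round(b.fun,1))
    if n=="both": M=b.x
g=np.r_[atz(top,[316,189.5],.04)[0][:2],.038]
for n,L in Cs.items():
    r0=[roi(c,tilefaces([*g,-1.7],c),3) for c in L]
    for y0 in (-1.75,1.4):
      f=lambda p:sum(resid(c,tilefaces([p[0],p[1],.038,p[2]],c),r) for c,r in zip(L,r0))
      b=nm(f,[*g[:2],y0],[.01,.01,.1]); print("tile",n,np.round(b.x,4),round(b.fun,1))
    if n=="both":
      f=lambda p:sum(resid(c,tilefaces(p,c),r) for c,r in zip(L,r0))
      b=nm(f,[*g,-1.75],[.01,.01,.01,.1]); print("tile free z",np.round(b.x,4),round(b.fun,1)); T=b.x
    
for nme,c in cs.items():
    im=cv2.resize(c["color"][:,:,::-1],None,fx=4,fy=4,interpolation=cv2.INTER_CUBIC)
    for P in meterfaces(M[:3],c,M[3])+tilefaces(T,c):
        cv2.polylines(im,[np.round((proj(c,P)+.5)*4*16-8).astype(np.int32)],True,(0,0,255),1,cv2.LINE_AA,4)
    cs[nme]["im"]=im
a=cs["top"]["im"][540:820,640:1340]; b=cs["scene"]["im"][640:1200,840:1260]
cv2.imwrite("pics/fit_top.png",a); 
cv2.imwrite("pics/fit_sc.png",b)
E
python3 run1.py
```

```text
guess [ 0.56855678  0.13147174 -0.09      ]
both [ 0.5779  0.1346 -0.1248  0.2704] 194.3
top [ 0.5786  0.1358 -0.1238  0.0878] 73.2
scene [ 0.577   0.1338 -0.1304  0.3656] 103.5
tile both [ 0.4634 -0.2682 -1.8037] 554.1
tile both [ 0.4646 -0.2632  1.2004] 914.3
tile free z [ 0.4631 -0.2673  0.0395 -1.8035] 542.9
tile top [ 0.4628 -0.2672 -1.805 ] 81.4
tile top [ 0.4631 -0.2664  1.1436] 105.2
tile scene [ 0.4646 -0.2689 -1.7214] 471.2
tile scene [ 0.4876 -0.2379  0.8982] 416.3
```

```bash
python3 -c "
import cv2,numpy as np
a=cv2.imread('pics/fit_top.png');b=cv2.imread('pics/fit_sc.png')
a=cv2.resize(a,(580,int(a.shape[0]*580/a.shape[1])));b=b[:,:] 
o=np.zeros((600,800,3),np.uint8);b=cv2.resize(b,(270,360))
print(a.shape);o[:a.shape[0],:580]=a
c=cv2.imread('pics/fit_top.png')[10:250,0:400];c=cv2.resize(c,(520,312));o[270:582,:520]=c;o[235:595,525:795]=b
cv2.imwrite('pics/ov.png',o)"
```

```text
(232, 580, 3)
```

View pics/ov.png

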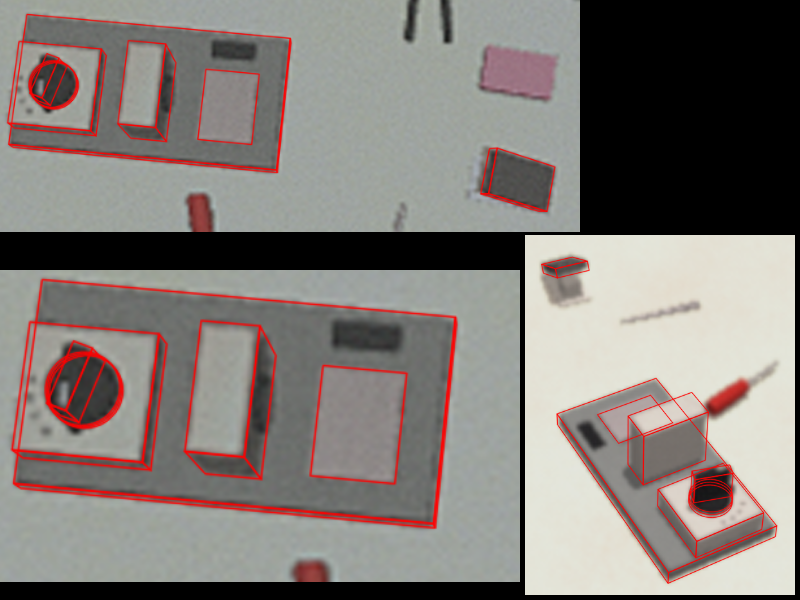

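```bash
cat > plan.py <<'E'
from h import *
M=np.array([.578,.1346]); MY=-.125
Rm=R.from_euler("z",MY)
stage=np.r_[M,0]+Rm.apply([-.01,-.09,.024]); knob=np.r_[M,0]+Rm.apply([-.01,.1,.084])
tile=np.array([.4632,-.2675,.038]); TY=-1.80
def ori(dyaw,phi):
    "tool z in vertical plane of heading dyaw, phi deg below horizontal; tool y = horizontal, to the left of z cross..."
    d=np.array([np.cos(dyaw),np.sin(dyaw),0]); z=np.cos(np.radians(phi))*d-np.sin(np.radians(phi))*np.array([0,0,1])
    y=np.array([-d[1],d[0],0])
    return R.from_matrix(np.c_[np.cross(y,z),y,z])
def cur():
    s=status.read_state(); return np.array(s["tool_pos"]),R.from_rotvec(s["tcp_rot"]),s
def rows(p0,r0,p1,r1,n):
    dr=(r0.inv()*r1).as_rotvec()/n; dp=(p1-p0)/n
    print("n",n,"turn/row",np.round(np.degrees(dr),3)," total",np.round(np.degrees(dr*n),1))
    for i in range(n):
        ri=r0*R.from_rotvec(dr*i); print(i,np.round(ri.inv().apply(dp),4))
E
python3 - <<'E'
from plan import *
p,r,s=cur(); print(s["q"],r.as_matrix().round(3).tolist())
rg=ori(TY,60); print("rg",rg.as_matrix().round(3).tolist())
z=rg.apply([0,0,1]); tx=np.array([np.cos(TY)*.866,np.sin(TY)*.866,-.5])
P=tile-.012*tx; print("grasp pt",P,"tcp",P+.025*z,"pre",P-.09*z, "knob",knob,"stage",stage)
w=np.array([.45,.1,.27]); n=18
rows(p,r,w,r*R.from_rotvec((r.inv()*rg).as_rotvec()*.6),n)
E
```

```text
[ 1.19209024e+00  2.63863755e-01  1.60400260e+00  3.54652654e-05
  1.27370231e+00 -3.69263336e-02] [[-0.942, 0.335, -0.0], [0.335, 0.942, 0.0], [0.0, 0.0, -1.0]]
rg [[0.197, 0.974, -0.114], [0.843, -0.227, -0.487], [-0.5, 0.0, -0.866]]
grasp pt [ 0.46556108 -0.25737978  0.044     ] tcp [ 0.46272106 -0.26955287  0.02234936] pre [ 0.47578518 -0.21355663  0.12194229] knob [0.5805455  0.23506651 0.084     ] stage [0.5568573  0.04654896 0.024     ]
n 18 turn/row [ 0.728 -0.815  2.716]  total [ 13.1 -14.7  48.9]
0 [-0.0217 -0.0239 -0.0036]
1 [-0.0228 -0.0229 -0.003 ]
2 [-0.0239 -0.0218 -0.0024]
3 [-0.025  -0.0207 -0.0018]
4 [-0.026  -0.0195 -0.0012]
5 [-0.0269 -0.0182 -0.0006]
6 [-0.0277 -0.0169  0.0001]
7 [-0.0285 -0.0156  0.0007]
8 [-0.0292 -0.0142  0.0013]
9 [-0.0298 -0.0128  0.0018]
10 [-0.0303 -0.0114  0.0024]
11 [-0.0308 -0.0099  0.003 ]
12 [-0.0312 -0.0084  0.0036]
13 [-0.0315 -0.0068  0.0041]
14 [-0.0317 -0.0053  0.0046]
15 [-0.0318 -0.0037  0.0051]
16 [-0.0319 -0.0021  0.0056]
17 [-0.0319 -0.0005  0.0061]
```

Call:
drive_tool:
  rows:
    - [0,0,4.5,-0.033,-0.036,-0.006,1]
    - [0,0,4.5,-0.035,-0.034,-0.006,1]
    - [0,0,4.5,-0.037,-0.031,-0.006,1]
    - [0,0,4.5,-0.039,-0.028,-0.006,1]
    - [0,0,4.5,-0.04,-0.025,-0.006,1]
    - [0,0,4.5,-0.04,-0.022,-0.006,1]
    - [0,0,4.5,-0.04,-0.019,-0.006,1]
    - [0,0,4.5,-0.04,-0.015,-0.006,1]

```text
time: 1.37
tool_pos: [0.3416, 0.3244, 0.2475]
tcp_rot: [1.469, 2.776, 0.001]
wrist_force: [0.9, 0.9, -0.2]
width: 1.0
grip_force: 0.0
```

```bash
python3 - <<'E'
from plan import *
p,r,s=cur(); print(s["q"],s["time"],p)
rg=ori(TY,60); z=rg.apply([0,0,1])
P=np.array([.4656,-.2574,.044])
rows(p,r,P-.10*z+[0,0,.03],rg,16)
E
```

```text
[ 7.06771843e-01 -1.56007122e-01  1.96620641e+00 -1.91764210e-04
  1.33067112e+00  1.09442902e-01] 1.3667 [0.34162619 0.32437675 0.24746323]
n 16 turn/row [ 0.777 -1.767  2.89 ]  total [ 12.4 -28.3  46.2]
0 [-0.0323 -0.0118  0.0054]
1 [-0.0327 -0.01    0.0066]
2 [-0.0329 -0.0083  0.0077]
3 [-0.033  -0.0065  0.0088]
4 [-0.033  -0.0047  0.0099]
5 [-0.0329 -0.0029  0.011 ]
6 [-0.0326 -0.0011  0.012 ]
7 [-0.0323  0.0007  0.013 ]
8 [-0.0318  0.0025  0.014 ]
9 [-0.0311  0.0043  0.0149]
10 [-0.0304  0.0061  0.0158]
11 [-0.0296  0.0078  0.0166]
12 [-0.0286  0.0095  0.0174]
13 [-0.0275  0.0111  0.0181]
14 [-0.0264  0.0128  0.0188]
15 [-0.0251  0.0143  0.0194]
```

Call:
drive_tool:
  rows:
    - [0.8,-1.8,2.9,-0.0325,-0.012,0.005,1]
    - [0.8,-1.8,2.9,-0.0325,-0.01,0.0065,1]
    - [0.8,-1.8,2.9,-0.033,-0.0085,0.0075,1]
    - [0.8,-1.8,2.9,-0.033,-0.0065,0.009,1]
    - [0.8,-1.8,2.9,-0.033,-0.0045,0.01,1]
    - [0.8,-1.8,2.9,-0.033,-0.003,0.011,1]
    - [0.8,-1.8,2.9,-0.0325,-0.001,0.012,1]
    - [0.8,-1.8,2.9,-0.0325,0.001,0.013,1]

```text
time: 2.03
tool_pos: [0.4103, 0.0579, 0.205]
tcp_rot: [1.881, 2.278, -0.319]
wrist_force: [-0.2, 0.6, -0.8]
width: 0.998
grip_force: 0.0
```

Call:
drive_tool:
  rows:
    - [0.8,-1.8,2.9,-0.032,0.0025,0.014,1]
    - [0.8,-1.8,2.9,-0.031,0.0045,0.015,1]
    - [0.8,-1.8,2.9,-0.0305,0.006,0.016,1]
    - [0.8,-1.8,2.9,-0.0295,0.008,0.0165,1]
    - [0.8,-1.8,2.9,-0.0285,0.0095,0.0175,1]
    - [0.8,-1.8,2.9,-0.0275,0.011,0.018,1]
    - [0,0,0,0,0,0,1]
    - [0,0,0,0,0,0,1]

```text
time: 2.7
tool_pos: [0.4608, -0.1416, 0.1727]
tcp_rot: [2.101, 1.856, -0.53]
wrist_force: [-0.0, -0.7, 0.1]
width: 1.0
grip_force: 0.0
```

```bash
python3 - <<'E'
from plan import *
p,r,s=cur(); print(s["q"],s["time"],p)
rg=ori(TY,60); z=rg.apply([0,0,1])
P=np.array([.4656,-.2574,.044])
rows(p,r,P-.04*z,rg,5)
E
```

```text
[ 1.13387019e-03 -2.45202254e-02  2.06430363e+00 -4.91675231e-01
  1.23632445e+00  3.20848019e-01] 2.7 [ 0.460756   -0.14158262  0.17274676]
n 5 turn/row [ 0.265 -0.596  1.146]  total [ 1.3 -3.   5.7]
0 [-0.0083  0.0049  0.0252]
1 [-0.008   0.0052  0.0253]
2 [-0.0076  0.0054  0.0253]
3 [-0.0072  0.0057  0.0254]
4 [-0.0069  0.006   0.0254]
```

Call:
drive_tool:
  rows:
    - [0.3,-0.6,1.1,-0.008,0.005,0.025,1]
    - [0.3,-0.6,1.2,-0.008,0.005,0.0255,1]
    - [0.2,-0.6,1.1,-0.0075,0.0055,0.0255,1]
    - [0.3,-0.6,1.2,-0.007,0.0055,0.0255,1]
    - [0.2,-0.6,1.1,-0.007,0.006,0.0255,1]
    - [0,0,0,0,0,0,1]
    - [0,0,0,0,0,0,1]

```text
time: 3.28
tool_pos: [0.4698, -0.2361, 0.0781]
tcp_rot: [2.158, 1.718, -0.579]
wrist_force: [-0.8, -0.2, -0.1]
width: 0.999
grip_force: 0.0
```

```bash
python3 - <<'E'
from plan import *
p,r,s=cur(); print(s["time"],p)
rg=ori(TY,60); z=rg.apply([0,0,1])
P=np.array([.4656,-.2574,.044])
rows(p,r,P+.025*z,rg,4)
im=[read_camera(n)["color"] for n in("top","scene")]
a=cv2.resize(im[0][150:230,270:350,::-1],None,fx=5,fy=5,interpolation=cv2.INTER_CUBIC)
b=cv2.resize(im[1][130:210,180:260,::-1],None,fx=5,fy=5,interpolation=cv2.INTER_CUBIC)
cv2.imwrite("pics/pre.png",np.hstack([a,b]))
E
```

```text
3.2833 [ 0.46976506 -0.2360936   0.07808731]
n 4 turn/row [ 0.009 -0.001  0.042]  total [ 0.  -0.   0.2]
0 [-0.0004  0.0002  0.0163]
1 [-0.0004  0.0002  0.0163]
2 [-0.0004  0.0002  0.0163]
3 [-0.0004  0.0002  0.0163]
```

View pics/pre.png

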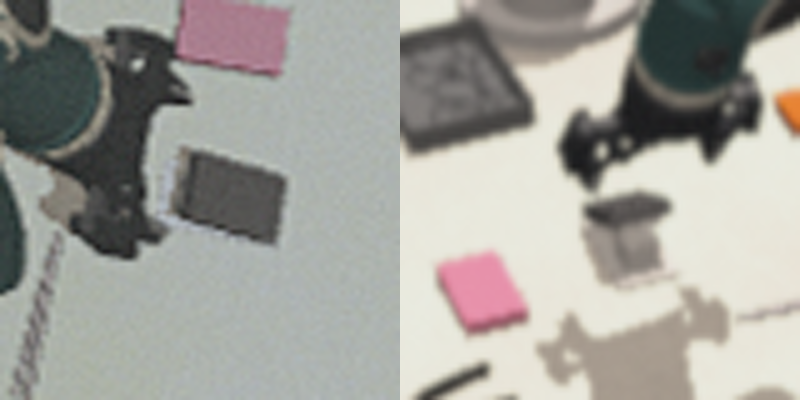

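Call:
drive_tool:
  rows:
    - [0,0,0,0,0,0.016,1]
    - [0,0,0,-0.001,0.001,0.016,1]
    - [0,0,0,0,0,0.016,1]
    - [0,0,0,-0.001,0,0.016,1]
    - [0,0,0,0,0,0,1]
    - [0,0,0,0,0,0,0.8]
  force: 30

```text
time: 3.88
tool_pos: [0.4646, -0.2693, 0.0252]
tcp_rot: [2.156, 1.717, -0.576]
wrist_force: [0.1, 0.8, 0.2]
width: 0.887
grip_force: 0.0
```

Call:
drive_tool:
  rows:
    - [0,0,0,0,0,0,0.6]
    - [0,0,0,0,0,0,0.5]
    - [0,0,0,0,0,0,0.4]
    - [0,0,0,0,0,0,0.4]
    - [0,0,0,0,0,0,0.4]
    - [0,0,0,0,0,0,0.4]
  force: 30

```text
time: 4.38
tool_pos: [0.4655, -0.2694, 0.0262]
tcp_rot: [2.156, 1.715, -0.575]
wrist_force: [-1.2, 3.3, 5.0]
width: 0.578
grip_force: 30.2
```

Call:
drive_tool:
  rows:
    - [0,0,0,0,0,0,0.4]
    - [0,0,0,0,0,0,0.4]
    - [0,0,0,-0.005,0,-0.009,0.4]
    - [0,0,0,-0.01,0,-0.017,0.4]
    - [0,0,0,-0.015,0,-0.026,0.4]
    - [0,0,0,-0.015,0,-0.026,0.4]
    - [0,0,0,-0.01,0,-0.017,0.4]
    - [0,0,0,0,0,0,0.4]
  force: 60

```text
time: 5.05
tool_pos: [0.4682, -0.2707, 0.1408]
tcp_rot: [2.153, 1.71, -0.567]
wrist_force: [1.5, -0.3, 0.1]
width: 0.565
grip_force: 62.4
```

```bash
python3 - <<'E'
from plan import *
p,r,s=cur(); print(s["time"],p,s["width"],s["wrist_force"],s["q"])
rp=ori(MY-np.pi/2,120); z=rp.apply([0,0,1])
G=stage+[0,0,.052]; T=G+.025*z; print("place tcp",T)
rows(p,r,T+[0,0,.07],rp,14)
E
```

```text
5.05 [ 0.46822555 -0.27071588  0.14076989] 0.5650080567479442 [ 1.45094346 -0.27459776  0.12414444] [-0.21865216  0.06155234  2.06093162 -0.59946724  1.09273687  0.31188176]
place tcp [0.55841573 0.05895143 0.05434936]
n 14 turn/row [ 0.053  4.289 -0.428]  total [ 0.7 60.  -6. ]
0 [ 0.0217  0.001  -0.0112]
1 [ 0.0225  0.0012 -0.0095]
2 [ 0.0231  0.0013 -0.0078]
3 [ 0.0236  0.0015 -0.0061]
4 [ 0.024   0.0017 -0.0043]
5 [ 0.0242  0.0018 -0.0025]
6 [ 0.0243  0.002  -0.0007]
7 [0.0243 0.0022 0.0011]
8 [0.0241 0.0024 0.003 ]
9 [0.0238 0.0026 0.0047]
10 [0.0234 0.0028 0.0065]
11 [0.0228 0.0029 0.0082]
12 [0.0221 0.0031 0.0099]
13 [0.0213 0.0033 0.0115]
```

Call:
drive_tool:
  rows:
    - [0,4.3,-0.4,0.0215,0.001,-0.011,0.4]
    - [0,4.3,-0.4,0.0225,0.001,-0.0095,0.4]
    - [0,4.3,-0.4,0.023,0.0015,-0.008,0.4]
    - [0.1,4.3,-0.4,0.0235,0.0015,-0.006,0.4]
    - [0.1,4.3,-0.4,0.024,0.0015,-0.0045,0.4]
    - [0.1,4.3,-0.4,0.024,0.002,-0.0025,0.4]
    - [0,4.3,-0.5,0.0245,0.002,-0.0005,0.4]
    - [0,4.3,-0.5,0.0245,0.002,0.001,0.4]

```text
time: 5.72
tool_pos: [0.5157, -0.0805, 0.1251]
tcp_rot: [-2.352, -1.983, -0.079]
wrist_force: [0.3, 0.1, -2.9]
width: 0.563
grip_force: 62.3
```

Call:
drive_tool:
  rows:
    - [0,4.3,-0.4,0.024,0.0025,0.003,0.4]
    - [0.1,4.3,-0.4,0.024,0.0025,0.0045,0.4]
    - [0.1,4.3,-0.4,0.0235,0.003,0.0065,0.4]
    - [0.1,4.3,-0.4,0.023,0.003,0.008,0.4]
    - [0.1,4.3,-0.5,0.022,0.003,0.01,0.4]
    - [0,4.1,-0.5,0.021,0.0035,0.0115,0.4]
    - [0,0,0,0,0,0,0.4]
    - [0,0,0,0,0,0,0.4]

```text
time: 6.38
tool_pos: [0.5533, 0.0591, 0.1171]
tcp_rot: [-2.055, -1.808, -0.538]
wrist_force: [-0.5, 1.0, -0.5]
width: 0.566
grip_force: 62.3
```

```bash
cat > run2.py <<'E'
from plan import *
from fit import *
p,r,s=cur(); print(s["time"],p,s["width"],s["wrist_force"],s["q"])
rp=ori(MY-np.pi/2,120); z=rp.apply([0,0,1])
print("ori err deg (tool)",np.degrees((r.inv()*rp).as_rotvec()))
T=stage+[0,0,.052]+.025*z
print("to place, world",T-p,"tool",r.inv().apply(T-p))
ims=[]
for n,(x0,y0,x1,y1) in (("top",(190,130,270,210)),("scene",(215,190,295,270))):
    c=read_camera(n)
    im=cv2.resize(c["color"][y0:y1,x0:x1,::-1],None,fx=5,fy=5,interpolation=cv2.INTER_CUBIC)
    cam=np.array(c["world_from_camera"])[:3,3]
    ctr=p-r.apply([0,0,.025])-[0,0,.012]
    Rt=R.from_euler("z",MY).as_matrix()
    for P in faces(Rt,ctr,np.zeros(3),np.array([.025,.007,.04]),cam):
        cv2.polylines(im,[np.round(((proj(c,P)-[x0,y0]+.5)*5-.5)*16).astype(np.int32)],True,(0,0,255),1,cv2.LINE_AA,4)
    ims.append(im)
cv2.imwrite("pics/place%d.png"%int(s["time"]*10),np.hstack(ims))
E
python3 run2.py; ls pics
```

```text
6.3833 [0.55332032 0.05914942 0.11711225] 0.5659752772221925 [-0.47915666  0.96876592 -0.4951246 ] [-0.27870096  0.15393033  2.0068832   0.56949963  1.1484374  -0.43405179]
ori err deg (tool) [-0.59910193  0.0451317  -0.30836471]
to place, world [ 0.00509541 -0.00019799 -0.06276289] tool [-0.03092911  0.00581747  0.05454108]
fit_sc.png
fit_top.png
ov.png
place63.png
pre.png
s1.png
scene0.png
t1.png
top0.png
```

View pics/place63.png

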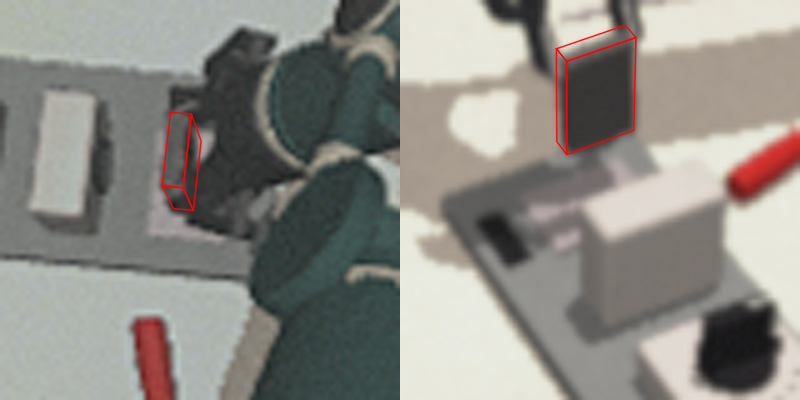

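The scene view shows the dark tile face at crop (567–633, 60–153), matching the predicted upright outline above the stage. Next I lower it until it touches.

Call:
drive_tool:
  rows:
    - [-0.3,0,-0.1,-0.005,0.0012,0.009,0.4]
    - [-0.3,0,-0.1,-0.005,0.0012,0.009,0.4]
    - [0,0,-0.1,-0.005,0.0012,0.009,0.4]
    - [0,0,0,-0.005,0.0012,0.009,0.4]
    - [0,0,0,-0.005,0.0012,0.009,0.4]
    - [0,0,0,0,0,0,0.4]
    - [0,0,0,0,0,0,0.4]

```text
time: 7.07
tool_pos: [0.5598, 0.0596, 0.066]
tcp_rot: [-2.057, -1.813, -0.553]
wrist_force: [0.1, 0.4, -0.6]
width: 0.57
grip_force: 62.3
```

Call:
drive_tool:
  rows:
    - [0,0,0,-0.001,0,0.0017,0.4]
    - [0,0,0,-0.001,0,0.0017,0.4]
    - [0,0,0,-0.001,0,0.0017,0.4]
    - [0,0,0,0,0,0,0.4]

```text
time: 7.4
tool_pos: [0.5608, 0.0592, 0.0614]
tcp_rot: [-2.058, -1.816, -0.555]
wrist_force: [0.3, 0.1, -1.5]
width: 0.564
grip_force: 62.3
```

```bash
python3 run2.py
```

```text
7.4 [0.56079791 0.0592356  0.06136862] 0.5636232595720198 [ 0.3383427   0.14721305 -1.51933708] [-0.2770604   0.23101716  2.03699209  0.60886806  1.04697511 -0.5100374 ]
ori err deg (tool) [ 0.18595926 -0.03543365  0.06279115]
to place, world [-0.00238218 -0.00028417 -0.00701926] tool [-0.00401203 -0.00235133  0.00577931]
```

Call:
drive_tool:
  rows:
    - [0,0,0,0,-0.0024,0,0.4]
    - [0,0,0,-0.001,0,0.0017,0.4]
    - [0,0,0,-0.0005,0,0.0009,0.4]
    - [0,0,0,-0.0005,0,0.0009,0.4]
    - [0,0,0,0,0,0,0.4]

```text
time: 7.92
tool_pos: [0.5586, 0.0606, 0.0606]
tcp_rot: [-2.053, -1.815, -0.558]
wrist_force: [-7.3, -2.1, 15.5]
width: 0.564
grip_force: 64.2
```

Call:
drive_tool:
  rows:
    - [0,0,0,-0.0005,0,0.0009,0.4]
    - [0,0,0,-0.0005,0,0.0009,0.4]
    - [0,0,0,0,0,0,0.4]

```text
time: 8.17
tool_pos: [0.5587, 0.0612, 0.0605]
tcp_rot: [-2.051, -1.815, -0.56]
wrist_force: [-11.2, -3.2, 27.4]
width: 0.559
grip_force: 65.4
```

```bash
python3 run2.py
```

```text
8.1667 [0.55871944 0.06117639 0.06053819] 0.5585510598847548 [-11.21154742  -3.17485279  27.36989612] [-0.27797596  0.23074113  2.04181047  0.61528984  1.04762713 -0.51882393]
ori err deg (tool) [ 0.1142602  -0.37050998  0.20800303]
to place, world [-0.00030371 -0.00222496 -0.00618883] tool [-5.06620069e-03 -5.07012989e-05  4.20419942e-03]
```

```bash
cat > run3.py <<'E'
from plan import *
from fit import *
import sys
ims=[]; Rt=R.from_euler("z",MY).as_matrix()
for n,(x0,y0,x1,y1) in (("top",(200,140,250,200)),("scene",(220,190,280,262))):
    c=read_camera(n); k=8
    im=cv2.resize(c["color"][y0:y1,x0:x1,::-1],None,fx=k,fy=k,interpolation=cv2.INTER_CUBIC)
    cam=np.array(c["world_from_camera"])[:3,3]
    for off,col in ((0,(0,0,255)),(.005,(0,255,0))):
      ctr=stage+[0,0,.04]+Rt@[0,off,0]
      for P in faces(Rt,ctr,np.zeros(3),np.array([.025,.007,.04]),cam):
        cv2.polylines(im,[np.round(((proj(c,P)-[x0,y0]+.5)*k-.5)*16).astype(np.int32)],True,col,1,cv2.LINE_AA,4)
    ims.append(cv2.resize(im,(400,int(im.shape[0]*400/im.shape[1]))))
h=max(i.shape[0] for i in ims)
cv2.imwrite(sys.argv[1],np.hstack([cv2.copyMakeBorder(i,0,h-i.shape[0],0,0,cv2.BORDER_CONSTANT) for i in ims]))
E
python3 run3.py pics/p3.png
```

```text
(no output)
```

View pics/p3.png

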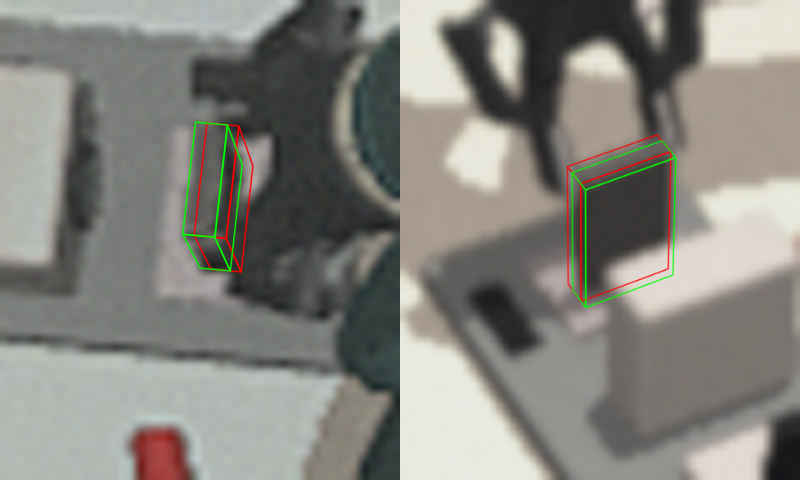

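```bash
cat > run4.py <<'E'
from plan import *
from fit import *
Rt=R.from_euler("z",MY).as_matrix(); res={}
for n in ("top","scene"):
    c=read_camera(n); cam=np.array(c["world_from_camera"])[:3,3]
    hb=np.r_[M,0]
    def F(o,z,t,x=0):
        Rr=Rt@R.from_euler("x",t).as_matrix()
        f=faces(Rt,hb,*box(0,0,0,.02,.15,.3),cam)[-1:]+faces(Rt,hb,*box(-.01,-.09,.02,.024,.08,.06),cam)[-1:]
        f+=faces(Rr,stage+[0,0,.04+z]+Rt@[x,o,0],np.zeros(3),np.array([.025,.007,.04]),cam)
        return f+faces(Rt,hb,*box(-.01,-.005,.02,.105,.09,.04),cam)
    rc=roi(c,F(.004,0,0)[2:-3],1) 
    r=nm(lambda p:resid(c,F(p[0],p[1],p[2],p[3]),rc),[.003,.001,0,0],[.004,.003,.05,.003]) if n=="scene" else None
    r2=nm(lambda p:resid(c,F(p[0],0,0,p[1]),rc),[.003,0],[.004,.003])
    print(n,"stand: y,x",np.round(r2.x,4),round(r2.fun,1)," free y,z,tilt,x",None if r is None else (np.round(r.x,4),round(r.fun,1)))
E
python3 run4.py
```

```text
top stand: y,x [ 0.0022 -0.001 ] 531.6  free y,z,tilt,x None
scene stand: y,x [0.0003 0.0006] 165.3  free y,z,tilt,x (array([0.0026, 0.0019, 0.0095, 0.0016]), np.float64(164.1))
```

Call:
drive_tool:
  rows:
    - [0,0,0,0.0015,0,-0.0026,0.4]
    - [0,0,0,0.0025,0,-0.0043,0.4]
    - [0,0,0,0,0,0,0.4]
    - [0,0,0,-0.0022,0,-0.0012,0.4]
    - [0,0,0,0,0,0,0.4]

```text
time: 8.88
tool_pos: [0.5578, 0.0569, 0.0627]
tcp_rot: [-2.058, -1.815, -0.554]
wrist_force: [-0.1, -0.4, -0.8]
width: 0.561
grip_force: 62.4
```

Call:
drive_tool:
  rows:
    - [0,0,0,-0.0005,0,0.0009,0.4]
    - [0,0,0,-0.0005,0,0.0009,0.4]
    - [0,0,0,0,0,0,0.4]

```text
time: 9.13
tool_pos: [0.5578, 0.0573, 0.0608]
tcp_rot: [-2.057, -1.815, -0.555]
wrist_force: [-0.9, -0.0, 0.8]
width: 0.561
grip_force: 62.5
```

```bash
python3 run2.py
```

```text
9.1333 [0.55783059 0.05734443 0.06082029] 0.5612872415213715 [-0.89444226 -0.01721543  0.8296837 ] [-0.28204098  0.22842979  2.04174908  0.6081365   1.0484309  -0.51460533]
ori err deg (tool) [ 0.13202722 -0.0629338   0.03694559]
to place, world [ 0.00058514  0.001607   -0.00647092] tool [-0.00179875  0.00036423  0.00643658]
```

Call:
drive_tool:
  rows:
    - [0,0,0,-0.0005,0,0.0009,0.4]
    - [0,0,0,0,0,0,0.4]
    - [0,0,0,0,0,0,0.4]
  force: 20

```text
time: 9.48
tool_pos: [0.558, 0.0575, 0.0608]
tcp_rot: [-2.056, -1.815, -0.555]
wrist_force: [-2.9, -1.0, 4.7]
width: 0.562
grip_force: 63.0
```

Call:
drive_tool:
  rows:
    - [0,0,0,0,0,0,0.6]
    - [0,0,0,0,0,0,0.65]
    - [0,0,0,0,0,0,0.75]
    - [0,0,0,0,0,0,0.85]
    - [0,0,0,0,0,0,0.95]
    - [0,0,0,0,0,0,1]
    - [0,0,0,0,0,0,1]

```text
time: 10.07
tool_pos: [0.5582, 0.0572, 0.0601]
tcp_rot: [-2.058, -1.815, -0.555]
wrist_force: [0.0, 0.2, -0.1]
width: 1.001
grip_force: 0.0
```

```bash
python3 run2.py; python3 run4.py; python3 run3.py pics/p4.png
```

```text
10.0667 [0.55816316 0.05718472 0.06008211] 1.0007468699497741 [ 0.04908919  0.16935682 -0.11633866] [-0.28199132  0.22936626  2.04207942  0.60864558  1.04635433 -0.51580159]
ori err deg (tool) [ 0.1845594  -0.03759874  0.05738123]
to place, world [ 0.00025257  0.00176671 -0.00573275] tool [-1.32489268e-03  1.01437275e-05  5.85610663e-03]
top stand: y,x [ 0.0009 -0.0022] 160.0  free y,z,tilt,x None
scene stand: y,x [-0.0028 -0.0025] 109.0  free y,z,tilt,x (array([ 0.0013,  0.0037,  0.0283, -0.0004]), np.float64(105.2))
```

View pics/p4.png

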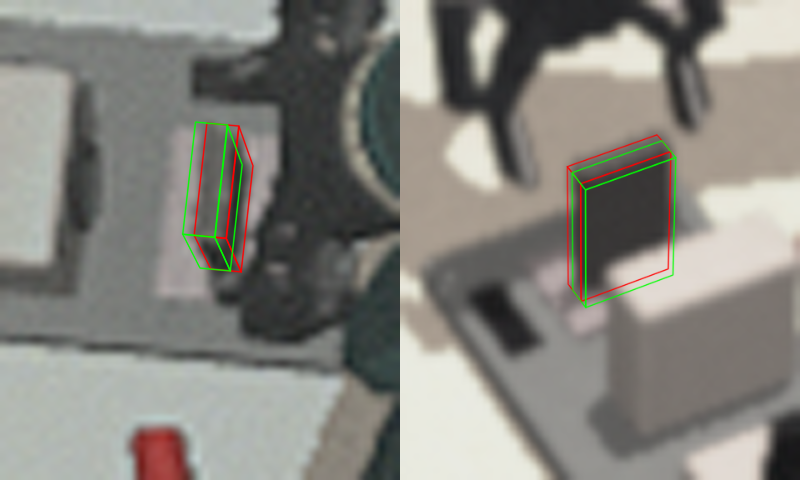

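The tile stands free within about 2 mm of the stage centre. I back straight off along the tool axis and then go to the knob.

Call:
drive_tool:
  rows:
    - [0,0,0,0,0,-0.008,1]
    - [0,0,0,0,0,-0.015,1]
    - [0,0,0,0,0,-0.025,1]
    - [0,0,0,0,0,-0.035,1]
    - [0,0,0,0,0,-0.035,1]
    - [0,0,0,0,0,-0.035,1]
    - [0,0,0,0,0,-0.035,1]
    - [0,0,0,0,0,0,1]

```text
time: 11.03
tool_pos: [0.5496, -0.0403, 0.2307]
tcp_rot: [-2.065, -1.823, -0.565]
wrist_force: [0.7, -0.4, 1.5]
width: 1.0
grip_force: 0.0
```

```bash
python3 run4.py; python3 - <<'E'
from plan import *
from fit import *
p,r,s=cur(); print(s["time"],p,s["q"])
# knob angle & free yaw refine
L=[read_camera("top"),read_camera("scene")]
g=[*M,MY]
for nme,cs in (("top",L[:1]),("scene",L[1:]),("both",L)):
  rr=[roi(c,meterfaces(g,c,.2)[-3:],3) for c in cs]
  print(nme,[(round(k,2),round(sum(resid(c,meterfaces(g,c,k),q) for c,q in zip(cs,rr)),1)) for k in np.arange(0,.36,.06)])
c=L[0]; o,d=proj(c,knob)[0].astype(int); im=[]
for c in L:
  x,y=np.round(proj(c,knob-[0,0,.02])[0]).astype(int)
  im.append(cv2.resize(c["color"][y-16:y+16,x-16:x+16,::-1],(400,400),interpolation=cv2.INTER_CUBIC))
cv2.imwrite("pics/knob.png",np.hstack(im))
# tool y perpendicular to the bar; two choices
for k in (.1,.2):
  yaw=MY-k
  for a in (yaw+np.pi/2,yaw-np.pi/2):
    y=np.array([np.cos(a),np.sin(a),0]); z=np.array([0,0,-1.]); rk=R.from_matrix(np.c_[np.cross(y,z),y,z])
    print(k,a,"tool-y minus radial deg",np.degrees(a-np.arctan2(knob[1],knob[0])),"turn",np.round(np.degrees((r.inv()*rk).as_rotvec()),1))
E
```

```text
top stand: y,x [ 0.0016 -0.0009] 100.4  free y,z,tilt,x None
scene stand: y,x [-0.0013  0.0015] 195.7  free y,z,tilt,x (array([-0.001 ,  0.004 ,  0.0026,  0.0022]), np.float64(193.6))
11.1333 [ 0.54697033 -0.03761261  0.22518869] [-0.44810346  0.08029084  1.87270224  0.50515159  1.38689712 -0.46753769]
top [(np.float64(0.0), np.float64(248.5)), (np.float64(0.06), np.float64(252.0)), (np.float64(0.12), np.float64(257.4)), (np.float64(0.18), np.float64(262.4)), (np.float64(0.24), np.float64(263.0)), (np.float64(0.3), np.float64(271.4))]
scene [(np.float64(0.0), np.float64(209.0)), (np.float64(0.06), np.float64(214.4)), (np.float64(0.12), np.float64(194.1)), (np.float64(0.18), np.float64(188.3)), (np.float64(0.24), np.float64(186.3)), (np.float64(0.3), np.float64(180.7))]
both [(np.float64(0.0), np.float64(457.5)), (np.float64(0.06), np.float64(466.5)), (np.float64(0.12), np.float64(451.5)), (np.float64(0.18), np.float64(450.7)), (np.float64(0.24), np.float64(449.3)), (np.float64(0.3), np.float64(452.1))]
0.1 1.3457963267948965 tool-y minus radial deg 55.0651156792749 turn [ 22.4 -24.  -82.2]
0.1 -1.7957963267948966 tool-y minus radial deg -124.93488432072509 turn [-24.6 -23.   93.3]
0.2 1.2457963267948966 tool-y minus radial deg 49.33553772796668 turn [ 20.9 -24.8 -76.6]
0.2 -1.8957963267948965 tool-y minus radial deg -130.66446227203332 turn [-26.1 -22.   98.9]
```

View pics/knob.png

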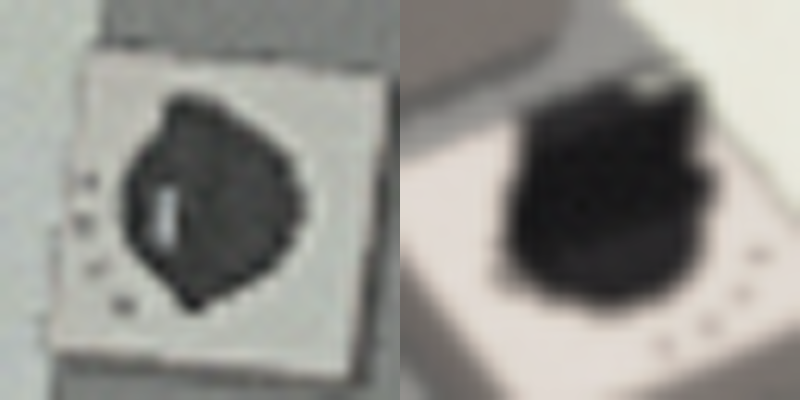

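```bash
cat >> plan.py <<'E'
def rk(k):
    a=MY-k+np.pi/2; y=np.array([np.cos(a),np.sin(a),0]); z=np.array([0,0,-1.])
    return R.from_matrix(np.c_[np.cross(y,z),y,z])
E
python3 - <<'E'
from plan import *
p,r,s=cur()
rows(p,r,np.array([*knob[:2],.20]),rk(.06),14)
E
```

```text
n 14 turn/row [ 1.625 -1.713 -6.03 ]  total [ 22.7 -24.  -84.4]
0 [0.0161 0.0001 0.0111]
1 [0.0163 0.0021 0.0106]
2 [0.0163 0.0041 0.01  ]
3 [0.016  0.0061 0.0094]
4 [0.0156 0.008  0.0087]
5 [0.0149 0.0099 0.008 ]
6 [0.014  0.0116 0.0073]
7 [0.0129 0.0132 0.0065]
8 [0.0116 0.0147 0.0058]
9 [0.0101 0.016  0.005 ]
10 [0.0085 0.0171 0.0043]
11 [0.0068 0.018  0.0035]
12 [0.005  0.0187 0.0028]
13 [0.003  0.0192 0.0022]
```

Call:
drive_tool:
  rows:
    - [1.6,-1.7,-6,0.016,0,0.011,0.6]
    - [1.6,-1.7,-6,0.016,0.002,0.0105,0.6]
    - [1.6,-1.7,-6,0.016,0.004,0.01,0.6]
    - [1.6,-1.7,-6,0.016,0.006,0.0095,0.6]
    - [1.6,-1.7,-6,0.0155,0.008,0.0085,0.6]
    - [1.6,-1.7,-6,0.015,0.01,0.008,0.6]
    - [1.6,-1.7,-6,0.014,0.0115,0.0075,0.6]
    - [1.6,-1.7,-6,0.013,0.013,0.0065,0.6]

```text
time: 11.9
tool_pos: [0.5643, 0.1195, 0.2079]
tcp_rot: [-1.181, -2.723, -0.273]
wrist_force: [-0.0, -0.5, -0.8]
width: 0.603
grip_force: 0.0
```

Call:
drive_tool:
  rows:
    - [1.6,-1.7,-6,0.0115,0.0145,0.006,0.6]
    - [1.6,-1.7,-6,0.01,0.016,0.005,0.6]
    - [1.6,-1.7,-6,0.0085,0.017,0.0045,0.6]
    - [1.6,-1.7,-6,0.007,0.018,0.0035,0.6]
    - [1.6,-1.7,-6,0.005,0.0185,0.003,0.6]
    - [1.6,-1.7,-6,0.003,0.019,0.002,0.6]
    - [0,0,0,0,0,0,0.6]
    - [0,0,0,0,0,0,0.6]

```text
time: 12.57
tool_pos: [0.5793, 0.235, 0.1984]
tcp_rot: [-0.298, -3.125, -0.005]
wrist_force: [0.8, -0.4, 0.2]
width: 0.599
grip_force: 0.0
```

```bash
python3 - <<'E'
from plan import *
p,r,s=cur(); print(s["time"],p,s["q"])
rows(p,r,np.array([*knob[:2],.067]),rk(.06),5)
E
```

```text
12.5667 [0.57925457 0.23498117 0.19838291] [ 0.34306825  0.17499234  1.72263584  0.00433926  1.24497027 -1.03911801]
n 5 turn/row [ 0.035 -0.034 -0.057]  total [ 0.2 -0.2 -0.3]
0 [-0.0003 -0.      0.0263]
1 [-0.0003  0.      0.0263]
2 [-0.0003  0.      0.0263]
3 [-0.0003  0.      0.0263]
4 [-0.0003  0.      0.0263]
```

Call:
drive_tool:
  rows:
    - [0,0,-0.1,-0.0005,0,0.027,0.6]
    - [0,0,-0.1,-0.0005,0,0.027,0.6]
    - [0,0,-0.1,0,0,0.027,0.6]
    - [0,0,0,0,0,0.026,0.6]
    - [0,0,0,0,0,0.012,0.6]
    - [0,0,0,0,0,0.012,0.6]
    - [0,0,0,0,0,0,0.6]

```text
time: 13.15
tool_pos: [0.5806, 0.2322, 0.0667]
tcp_rot: [-0.297, -3.124, -0.004]
wrist_force: [-0.7, -0.6, 0.6]
width: 0.6
grip_force: 0.0
```

Call:
drive_tool:
  rows:
    - [0,0,0,0,0,0,0.4]
    - [0,0,0,0,0,0,0.25]
    - [0,0,0,0,0,0,0.1]
    - [0,0,0,0,0,0,0.0]
    - [0,0,0,0,0,0,0.0]
    - [0,0,0,0,0,0,0.0]
    - [0,0,0,0,0,0,0.0]
  force: 30

```text
time: 13.73
tool_pos: [0.5844, 0.2344, 0.072]
tcp_rot: [0.294, 3.123, 0.011]
wrist_force: [0.3, 0.4, 6.9]
width: 0.14
grip_force: 30.0
```

```bash
cat > kn.py <<'E'
from plan import *
p,r,s=cur(); x=r.apply([0,1,0]); a=np.arctan2(x[1],x[0])
print(s["time"],"tcp",p.round(4),"knob-equivalent angle",round(MY+np.pi/2-a,3),"F",np.round(s["wrist_force"],1),"T",np.round(s["torque"],3),"w",round(s["width"],3),s["grip_force"],"q6",round(s["q"][5],3))
f=np.array(s["wrist_force"]); t=np.array(s["torque"]); print("off",(p-knob)[:2].round(4),"jt6",round(s["joint_torque"][5],3))
E
python3 kn.py
```

```text
13.7333 tcp [0.5844 0.2344 0.072 ] knob-equivalent angle 0.063 F [0.3 0.4 6.9] T [ 0.084 -0.084 -0.011] w 0.14 29.992082524113357 q6 -1.046
off [ 0.0038 -0.0006] jt6 -0.0
```

Call:
drive_tool:
  rows:
    - [0,0,0,0,0,0,0]
    - [0,0,0,0,0,0,0]
    - [0,0,0,0,0,0,0]
    - [0,0,0,0,0,0,0]
  force: 80

```text
time: 14.07
tool_pos: [0.5844, 0.2344, 0.0722]
tcp_rot: [0.294, 3.123, 0.011]
wrist_force: [-0.8, -0.2, 7.3]
width: 0.093
grip_force: 78.6
```

```bash
python3 kn.py
```

```text
14.0667 tcp [0.5844 0.2344 0.0722] knob-equivalent angle 0.063 F [-0.8 -0.2  7.3] T [0.074 0.067 0.02 ] w 0.093 78.56674958020449 q6 -1.046
off [ 0.0038 -0.0006] jt6 0.001
```

Call:
drive_tool:
  rows:
    - [0,0,0,0,0,0,0.3]
    - [0,0,0,0,0,0,0.4]
    - [0,0,0,0,0,0,0.4]
    - [0,0,0,0.0019,0,0.0025,0.4]
    - [0,0,0,0.0019,0,0.0025,0.4]
    - [0,0,0,0,0,0,0.4]
    - [0,0,0,0,0,0,0.4]
    - [0,0,0,0,0,0,0.4]
  force: 30

```text
time: 14.73
tool_pos: [0.5788, 0.2344, 0.0646]
tcp_rot: [0.295, 3.127, 0.008]
wrist_force: [0.4, 0.2, -0.0]
width: 0.402
grip_force: 0.0
```

```bash
python3 kn.py
```

```text
14.7333 tcp [0.5788 0.2344 0.0646] knob-equivalent angle 0.063 F [ 0.4  0.2 -0. ] T [-0.002 -0.015  0.036] w 0.402 0.0 q6 -1.043
off [-0.0018 -0.0007] jt6 0.0
```

Call:
drive_tool:
  rows:
    - [0,0,0,-0.0017,0,-0.001,0.4]
    - [0,0,0,0,0,0,0.3]
    - [0,0,0,0,0,0,0.2]
    - [0,0,0,0,0,0,0.1]
    - [0,0,0,0,0,0,0]
    - [0,0,0,0,0,0,0]
    - [0,0,0,0,0,0,0]
  force: 60

```text
time: 15.32
tool_pos: [0.5813, 0.2348, 0.0665]
tcp_rot: [0.295, 3.125, 0.01]
wrist_force: [1.0, 3.9, 2.2]
width: 0.138
grip_force: 59.4
```

```bash
python3 kn.py
```

```text
15.3167 tcp [0.5813 0.2348 0.0665] knob-equivalent angle 0.063 F [1.  3.9 2.2] T [ 0.54  -0.057 -0.05 ] w 0.138 59.41081702709198 q6 -1.044
off [ 0.0007 -0.0002] jt6 -0.018
```

Call:
drive_tool:
  rows:
    - [0,0,2,0,0,0,0]
    - [0,0,2.5,0,0,0,0]
    - [0,0,2.5,0,0,0,0]
    - [0,0,2.5,0,0,0,0]
    - [0,0,2.5,0,0,0,0]
    - [0,0,2.5,0,0,0,0]
    - [0,0,0,0,0,0,0]

```text
time: 15.9
tool_pos: [0.5811, 0.2345, 0.0665]
tcp_rot: [0.688, 3.063, 0.009]
wrist_force: [-0.2, 2.5, 3.2]
width: 0.138
grip_force: 59.5
```

```bash
python3 kn.py
```

```text
15.9 tcp [0.5811 0.2345 0.0665] knob-equivalent angle 0.317 F [-0.2  2.5  3.2] T [ 0.402 -0.03   0.022] w 0.138 59.53059375286102 q6 -0.79
off [ 0.0006 -0.0006] jt6 0.417
```

Call:
drive_tool:
  rows:
    - [0,0,2,0,0,0,0]
    - [0,0,2,0,0,0,0]
    - [0,0,0,0,0,0,0]

```text
time: 16.15
tool_pos: [0.581, 0.2344, 0.0665]
tcp_rot: [0.792, 3.039, 0.009]
wrist_force: [0.3, 2.7, 4.2]
width: 0.134
grip_force: 59.7
```

```bash
python3 kn.py
```

```text
16.15 tcp [0.581  0.2344 0.0665] knob-equivalent angle 0.385 F [0.3 2.7 4.2] T [0.396 0.078 0.313] w 0.134 59.7091144323349 q6 -0.722
off [ 0.0005 -0.0007] jt6 0.671
```

Call:
drive_tool:
  rows:
    - [0,0,2,0,0,0,0]
    - [0,0,2,0,0,0,0]
    - [0,0,0,0,0,0,0]

```text
time: 16.4
tool_pos: [0.581, 0.2342, 0.0664]
tcp_rot: [0.898, 3.009, 0.009]
wrist_force: [0.0, 2.2, 5.1]
width: 0.135
grip_force: 59.7
```

```bash
python3 kn.py
```

```text
16.4 tcp [0.581  0.2342 0.0664] knob-equivalent angle 0.455 F [0.  2.2 5.1] T [ 0.283  0.086 -0.088] w 0.135 59.712116718292236 q6 -0.652
off [ 0.0004 -0.0008] jt6 0.252
```

Call:
drive_tool:
  rows:
    - [0,0,2,0,0,0,0]
    - [0,0,2,0,0,0,0]
    - [0,0,0,0,0,0,0]

```text
time: 16.65
tool_pos: [0.5809, 0.2342, 0.0665]
tcp_rot: [1.003, 2.977, 0.009]
wrist_force: [0.2, 1.7, 5.3]
width: 0.136
grip_force: 59.8
```

```bash
python3 kn.py
```

```text
16.65 tcp [0.5809 0.2342 0.0665] knob-equivalent angle 0.525 F [0.2 1.7 5.3] T [ 0.307  0.117 -0.127] w 0.136 59.785489439964294 q6 -0.582
off [ 0.0004 -0.0009] jt6 0.192
```

Call:
drive_tool:
  rows:
    - [0,0,2,0,0,0,0]
    - [0,0,2,0,0,0,0]
    - [0,0,0,0,0,0,0]

```text
time: 16.9
tool_pos: [0.5809, 0.2341, 0.0665]
tcp_rot: [1.106, 2.94, 0.009]
wrist_force: [-1.2, 1.0, 5.9]
width: 0.141
grip_force: 59.8
```

```bash
python3 kn.py
```

```text
16.9 tcp [0.5809 0.2341 0.0665] knob-equivalent angle 0.595 F [-1.2  1.   5.9] T [ 0.252  0.109 -0.147] w 0.141 59.84310865402222 q6 -0.512
off [ 0.0003 -0.001 ] jt6 0.105
```

Call:
drive_tool:
  rows:
    - [0,0,2,0,0,0,0]
    - [0,0,2,0,0,0,0]
    - [0,0,0,0,0,0,0]

```text
time: 17.15
tool_pos: [0.5809, 0.2341, 0.0665]
tcp_rot: [1.208, 2.9, 0.008]
wrist_force: [-0.7, 1.6, 5.5]
width: 0.141
grip_force: 59.8
```

```bash
python3 kn.py
```

```text
17.15 tcp [0.5809 0.2341 0.0665] knob-equivalent angle 0.664 F [-0.7  1.6  5.5] T [ 0.255  0.212 -0.064] w 0.141 59.8006671667099 q6 -0.443
off [ 0.0003 -0.001 ] jt6 0.298
```

Call:
drive_tool:
  rows:
    - [0,0,2,0,0,0,0]
    - [0,0,2,0,0,0,0]
    - [0,0,0,0,0,0,0]

```text
time: 17.4
tool_pos: [0.5807, 0.234, 0.0665]
tcp_rot: [-1.307, -2.857, -0.008]
wrist_force: [-1.5, 1.1, 5.9]
width: 0.136
grip_force: 59.8
```

```bash
python3 kn.py
```

```text
17.4 tcp [0.5807 0.234  0.0665] knob-equivalent angle 0.733 F [-1.5  1.1  5.9] T [0.133 0.245 0.214] w 0.136 59.84047293663025 q6 -0.374
off [ 0.0002 -0.0011] jt6 0.489
```

Call:
drive_tool:
  rows:
    - [0,0,2,0,0,0,0]
    - [0,0,2,0,0,0,0]
    - [0,0,0,0,0,0,0]

```text
time: 17.65
tool_pos: [0.5806, 0.2339, 0.0664]
tcp_rot: [-1.407, -2.808, -0.008]
wrist_force: [-0.7, 1.1, 5.8]
width: 0.139
grip_force: 59.8
```

```bash
python3 kn.py
```

```text
17.65 tcp [0.5806 0.2339 0.0664] knob-equivalent angle 0.804 F [-0.7  1.1  5.8] T [ 0.157  0.292 -0.027] w 0.139 59.83945190906525 q6 -0.303
off [ 0.     -0.0012] jt6 0.213
```

Call:
drive_tool:
  rows:
    - [0,0,2,0,0,0,0]
    - [0,0,2,0,0,0,0]
    - [0,0,0,0,0,0,0]

```text
time: 17.9
tool_pos: [0.5805, 0.2338, 0.0664]
tcp_rot: [-1.504, -2.757, -0.007]
wrist_force: [-1.5, 0.1, 7.1]
width: 0.139
grip_force: 59.9
```

```bash
python3 kn.py
```

```text
17.9 tcp [0.5805 0.2338 0.0664] knob-equivalent angle 0.874 F [-1.5  0.1  7.1] T [ 0.098  0.317 -0.068] w 0.139 59.90750849246979 q6 -0.233
off [-0.     -0.0012] jt6 0.198
```

Call:
drive_tool:
  rows:
    - [0,0,2,0,0,0,0]
    - [0,0,2,0,0,0,0]
    - [0,0,0,0,0,0,0]

```text
time: 18.15
tool_pos: [0.5805, 0.2338, 0.0664]
tcp_rot: [-1.6, -2.703, -0.007]
wrist_force: [-1.7, 0.8, 6.7]
width: 0.138
grip_force: 60.0
```

```bash
python3 kn.py
```

```text
18.15 tcp [0.5805 0.2338 0.0664] knob-equivalent angle 0.944 F [-1.7  0.8  6.7] T [ 0.045  0.36  -0.141] w 0.138 59.97740864753723 q6 -0.163
off [-0.0001 -0.0013] jt6 0.112
```

Call:
drive_tool:
  rows:
    - [0,0,2,0,0,0,0]
    - [0,0,2,0,0,0,0]
    - [0,0,0,0,0,0,0]

```text
time: 18.4
tool_pos: [0.5804, 0.2338, 0.0664]
tcp_rot: [-1.693, -2.645, -0.007]
wrist_force: [-1.9, 0.4, 6.5]
width: 0.135
grip_force: 59.9
```

```bash
python3 kn.py
```

```text
18.4 tcp [0.5804 0.2338 0.0664] knob-equivalent angle 1.013 F [-1.9  0.4  6.5] T [0.098 0.364 0.019] w 0.135 59.93175566196442 q6 -0.094
off [-0.0002 -0.0013] jt6 0.299
```

Call:
drive_tool:
  rows:
    - [0,0,2,0,0,0,0]
    - [0,0,2,0,0,0,0]
    - [0,0,0,0,0,0,0]

```text
time: 18.65
tool_pos: [0.5803, 0.2337, 0.0664]
tcp_rot: [-1.782, -2.585, -0.006]
wrist_force: [-2.4, 0.7, 7.3]
width: 0.136
grip_force: 60.1
```

```bash
python3 kn.py
```

```text
18.65 tcp [0.5803 0.2337 0.0664] knob-equivalent angle 1.082 F [-2.4  0.7  7.3] T [0.101 0.411 0.291] w 0.136 60.05339026451111 q6 -0.025
off [-0.0003 -0.0014] jt6 0.644
```

Call:
drive_tool:
  rows:
    - [0,0,2,0,0,0,0]
    - [0,0,2,0,0,0,0]
    - [0,0,0,0,0,0,0]

```text
time: 18.9
tool_pos: [0.5802, 0.2337, 0.0664]
tcp_rot: [-1.873, -2.52, -0.006]
wrist_force: [-3.0, 1.1, 6.5]
width: 0.134
grip_force: 60.0
```

```bash
python3 kn.py
```

```text
18.9 tcp [0.5802 0.2337 0.0664] knob-equivalent angle 1.153 F [-3.   1.1  6.5] T [ 0.019  0.448 -0.045] w 0.134 59.96785283088684 q6 0.046
off [-0.0004 -0.0014] jt6 0.235
```

Call:
drive_tool:
  rows:
    - [0,0,2,0,0,0,0]
    - [0,0,2,0,0,0,0]
    - [0,0,2,0,0,0,0]
    - [0,0,2,0,0,0,0]
    - [0,0,0,0,0,0,0]

```text
time: 19.32
tool_pos: [0.58, 0.2336, 0.0664]
tcp_rot: [-2.044, -2.383, -0.005]
wrist_force: [-2.9, 0.4, 7.5]
width: 0.137
grip_force: 60.1
```

```bash
python3 kn.py
```

```text
19.3167 tcp [0.58   0.2336 0.0664] knob-equivalent angle 1.293 F [-2.9  0.4  7.5] T [ 0.02   0.652 -0.218] w 0.137 60.081111788749695 q6 0.186
off [-0.0006 -0.0014] jt6 0.125
```

Call:
drive_tool:
  rows:
    - [0,0,2,0,0,0,0]
    - [0,0,1,0,0,0,0]
    - [0,0,0,0,0,0,0]
    - [0,0,0,0,0,0,0]

```text
time: 19.65
tool_pos: [0.5799, 0.2336, 0.0665]
tcp_rot: [-2.104, -2.33, -0.005]
wrist_force: [-3.8, 0.1, 7.2]
width: 0.136
grip_force: 60.1
```

```bash
python3 kn.py; python3 run4.py; python3 run3.py pics/end.png; python3 - <<'E'
from h import *
ims=[]
for n in ("top","scene"):
    ims.append(cv2.resize(read_camera(n)["color"][90:290,140:340,::-1],(400,400),interpolation=cv2.INTER_CUBIC))
cv2.imwrite("pics/end2.png",np.hstack(ims))
E
```

```text
19.65 tcp [0.5799 0.2336 0.0665] knob-equivalent angle 1.344 F [-3.8  0.1  7.2] T [ 0.018  0.594 -0.017] w 0.136 60.05855619907379 q6 0.236
off [-0.0006 -0.0014] jt6 -0.002
top stand: y,x [ 0.0012 -0.0007] 95.2  free y,z,tilt,x None
scene stand: y,x [-0.0011 -0.0022] 153.1  free y,z,tilt,x (array([ 0.0017,  0.0033,  0.0334, -0.0003]), np.float64(152.7))
```

View pics/end2.png

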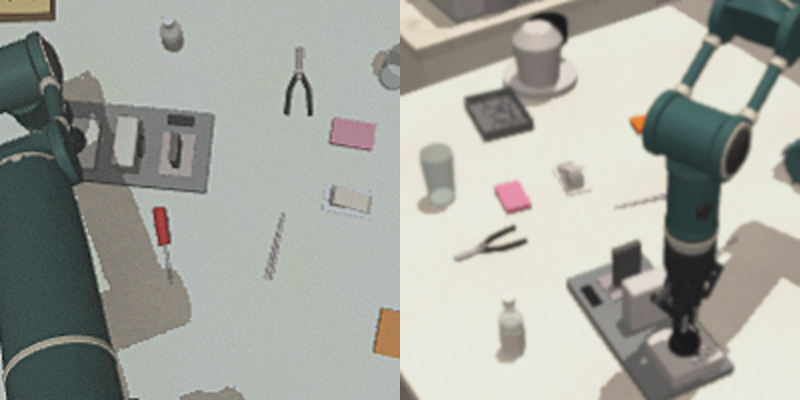

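The tile is upright in the middle of the stage, at about px (175,148) in the left view. The knob has passed three humps, and its torque is close to zero at about 1.345 rad, the third stop, with the gripper still on it. The other things look undisturbed.

```bash
python3 -c "
from workcell import workorder
print(workorder.finish_job())"
```

```text
the job is handed in; nothing more can be done
None
```

The job is handed in: the tile stands upright about 2 mm from the stage centre, facing the window and released, and the gripper still holds the knob at the third click (about 1.34 rad); the clock read about 20 s, and no verdict was returned.

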